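# Lever a carved stone up and pack it level

## Robot

A 6-joint arm with a two-finger parallel gripper is mounted at the origin on a cart in front of the work surface, level with it; the furniture and walls round the work are solid. World frame = base frame: x ahead of the robot, y to its left, z up, the work surface at z = 0. Lengths are in m, angles in rad, forces in N, time in s.
With the tool pointing down it reaches from about 0.375 to 0.9 m from the base axis. Payload 3.1 kg.
Tool frame: the origin (TCP) lies on the front face of the gripper's body, between the roots of the fingers; the fingertips stand 73 mm ahead of it and the grasp point (between the pads) lies 54 mm ahead of it (manip.tips_ahead is the distance from the TCP to the fingertips, in m); z points along the fingers, y is the line along which they close (so a half turn about z gives the same grasp; the last joint's range is limited). The gripper opens to 85 mm and grips with 20 to 120 N. Pads are 22 mm wide; open, the fingers measure 114 mm over their backs; the gripper's body (76 mm by 85 mm) begins 54 mm behind the grasp point. The pads swing forward as they close: fully open they stand 13 mm farther back than shut.
Start: joints at [0.994, 0.527, 1.433, -0, 1.181, -0.178], TCP at [0.243, 0.576, 0.304] pointing down, gripper open.
Joint ranges: [-3.08, 3.08], [-0.75, 2.2], [0.22, 2.44], [-1.43, 4.57], [0, 2.65], [-2.85, 2.85]. Speed limits (rad/s): [2.79, 2.79, 3.14, 3.14, 3.14, 3.14].

## Interface

Orientations are given as a unit quaternion [x, y, z, w].
In Python, from station import sense, eyes, workorder, manip gives the robot as it stands.
- The arm moves only by the shell command python3 -m inch 'ROWS' [OPENING] [FORCE]. ROWS is JSON, a list of rows, each an object of numbers: "dx", "dy", "dz": the shift along the tool's x, y, z in cm; "wx", "wy", "wz": the turn, a rotation vector about the tool's x, y, z in degrees. In form: [{"dx": .., "dy": .., "dz": .., "wx": .., "wy": .., "wz": ..}, ...]. A call has 1 to 10 rows; each row shifts and turns the commanded pose from where the row before left it, along the tool's axes as they then stand; what a row does not reach is not made up. A row lasts 1/8 s, in which the tool goes at most 62.5 mm and 10.7 degrees, less where a joint would pass 70% of its speed; a pose out of reach is approached as far as the arm can. A call with a gripper value outside its range is refused whole. OPENING is the opening, from 0 (shut) to 1 (fully open), set as the call begins (- or left out, the last holds). The fingers move at their own pace and stop on an object; FORCE is the grip in N (left out, the last holds). Time passes only in rows, so rows that do not move let the fingers close. It gives the time, the measured TCP pose, the force, the opening and the grip force at its end, in the units of the state.
- sense(): the state, without advancing time (a new reading comes with each control period).
- eyes.snapshot(name): name is "side" or "top" or "wrist"; returns the picture (480x640x3 uint8, red, green, blue); there is no depth.
- eyes.camera_params(name): a dict with "fx", "fy", "cx", "cy" (pixels), "rvec" (rotation vector, rad) and "tvec" (3), from world to camera coordinates, as OpenCV has them. Camera axes: x right, y down, z forward; pixel columns grow to the right and rows downward; lengths in m; the calibration is good to about 2 mm. A picture is of the moment at which its call begins: read the wrist's pose just before it. camera_params takes no time and is no camera call; for the wrist camera it gives the pose at the moment of the call.
- workorder.sign_off(): hands the job in; it is judged then, once.
The state is a dict: "t": time; "q": joint angles; "qd": joint speeds; "tau": joint torques, N m; "tcp_pos": TCP position; "tool_rot": TCP orientation; "force": force on the tool from outside, world axes, zero at the start; "ft_torque": the same for the moment, N m; "finger_gap": opening from 0.0 (shut) to 1.0 (fully open); "gripper_force": force on a finger pad.
Only numpy, scipy, OpenCV 4.12 (cv2) and the standard library are available. Lean on these libraries where they do the work, as an engineer would, in place of code of your own. Each camera call takes 0.05 s, during which the arm holds its last target. There are 200 camera calls.

## Task

The carved stone lies front edge down, with only its back on a bearer. Set the pry bar's toe under the rebated front edge, lever the stone up over the steel angle and let the bar lie there, its own weight holding the stone up while you push the loose oak packer well in under the stone's underside beside the bar. Then let the stone down gently so that it lies level on bearer and packer in the place where it was, draw the bar out and lay it flat on the bench a little clear of the stone, with the things standing about left alone.

Things in the scene. Friction and masses are not known exactly. Their poses are not given: they have to be found in the camera images.
- stone: Carved limestone plaque, 2.4 kg: block 160 (x) x 180 (y) x 40 mm, carving 6 mm more; origin at the centre of the block's underside, z out of the carved top. A lip, 18 mm thick, overhangs the front (y -90 to -118), its underside 22 mm above the block's. Starts leaning 10 degrees: underside's front edge (y = -90) on the bench, back on the bearer; the front faces about world -y.
- stone_lip (a point): Middle of the lip's lower outer edge, at (0, -118, 22) mm in the stone's frame; 17 mm above the bench at the start, 42 mm when the stone lies level on 20 mm packing, about 50 mm when the bar holds the stone up.
- stone_back (a point): Point of the stone's underside over the bearer, at (0, 45, 0) mm in the stone's frame.
- rear_bearer: Oak bearer under the back of the stone, 190 (x) x 34 (y) x 20 mm high, loose; origin at the centre of its underside.
- angle_iron: Fulcrum: 50 mm length of 25 x 25 x 4 mm steel angle, loose, 0.12 kg, ridge up, 41 mm wide at its foot. Origin on the bench under the ridge; x along the ridge, which is 20.5 mm up, parallel to the stone's lip, about 58 mm out from it and about 38 mm to the +x side of the stone's middle.
- pry_bar: Blue flat steel bar, 0.95 kg. Handle 24 wide (y) x 14 mm thick (z), x from -181 to the bend at +144 mm; then a steel toe 55 mm long turned up 22 degrees, tapering to 3.5 mm, 34 wide. Origin under the handle at the balance point; x to the toe, z up. Its weight holds the stone up when the toe is 20 mm under the lip, the handle over the ridge and the handle's end down on the bench.
- bar_toe (a point): Lower edge of the toe's tip, at (195, 0, 20.6) mm in the bar's frame.
- packer: Loose oak packer, 110 (x) x 34 (y) x 20 mm high, 0.06 kg, nose bevelled over the last 15 mm; origin at the centre of its underside, x points to the nose.
- packer_nose (a point): Middle of the packer's nose, at (55, 0, 10) mm in the packer's frame.
- clamp (a point): Inner end of the F-clamp arm fixed on the bench's front edge: a steel bar 16 mm wide (y) and 33 mm high that runs from here along world -x, off the bench; the bar cannot be laid across it.
- beam_end (a point): Upper end of a steel channel that leans over the bench's right front corner: it rises from the floor towards the robot's right front to this point and stands in the way of low moves there.
- pot: White pot, 72 mm wide, 58 mm high, a bystander on the bench; origin at the centre of its underside.
- mug: Yellow mug, 84 mm wide, 88 mm high, a bystander; origin at the centre of its underside.
- lump_hammer: Club hammer lying flat, 245 mm long, a bystander; origin at the centre of its underside.

How it is judged:
By the outcome, as a careful person would: the job done as asked, in the order asked, and still so for the second after the job is handed in, with the robot touching nothing.
It also fails if it takes over 72 s, if anything falls off the work surface, if the arm or the gripper's body presses on something with over 40 N, if the wrist force passes 120 N, or if a joint passes its speed limit or range.

## Working session

There is one attempt and no reset: what is moved stays moved. The work goes in short steps, Python scripts to look and compute and a shell command to move; the robot and the scene stay as the last step left them, time stands still between calls to the robot, and variables do not carry over. Pictures are saved under pics/ and viewed, at most 10 in all, crops included, and the job is handed in when it is done.

```bash
ls; mkdir -p pics
cat > h.py <<'E'
import numpy as np, cv2
from scipy.spatial.transform import Rotation as R
from station import sense, eyes, workorder, manip
def P(n):
    p=eyes.camera_params(n); K=np.array([[p['fx'],0,p['cx']],[0,p['fy'],p['cy']],[0,0,1.]])
    return K,cv2.Rodrigues(np.array(p['rvec'],float))[0],np.array(p['tvec'],float).ravel()
def ray(n,u,v,z,c=None):
    K,r,t=c or P(n); d=r.T@np.linalg.inv(K)@[u,v,1]; o=-r.T@t
    return o+d*(z-o[2])/d[2]
def proj(n,X,c=None):
    K,r,t=c or P(n); q=(r@np.atleast_2d(X).T).T+t; q=q@K.T; return q[:,:2]/q[:,2:]
def snap(n,f):
    im=eyes.snapshot(n)[:,:,::-1].copy(); cv2.imwrite('pics/'+f,im); return im
E
python3 - <<'E'
from h import *
print(sense()['t'],sense()['tcp_pos'],sense()['tool_rot'],manip.tips_ahead)
a=snap('top','t0.png');b=snap('side','s0.png')
for n in('top','side'):
    K,r,t=P(n);print(n,K[0,0],-r.T@t,r[2])
E
```

```text
pics
0.0 [0.2423221  0.57548171 0.3029097 ] [ 1.98073140e-01  9.80186598e-01 -1.04244724e-03 -4.21605220e-04] 0.0726
top 552.0775998083298 [-0.54334974 -0.4689117   1.96940613] [ 0.51425412  0.23907356 -0.82364224]
side 501.90039460071716 [0.21830151 1.36481682 0.89366358] [ 0.23373856 -0.8472112  -0.47707386]
```

View pics/t0.png

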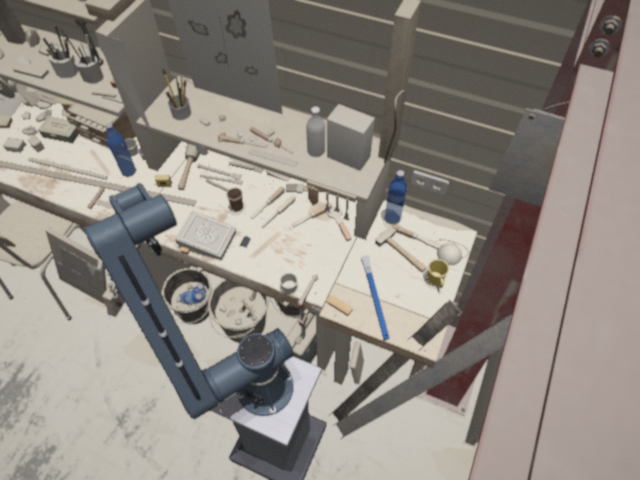

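View pics/s0.png

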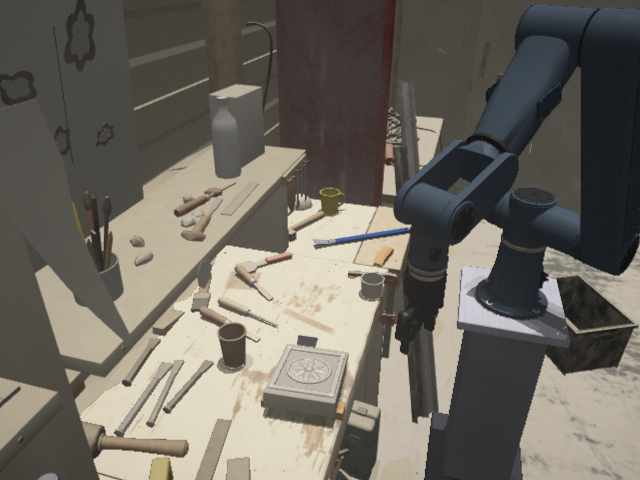

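The top view shows the stone near (207,235), the angle iron (245,241), pot (289,283), packer (340,305), bar from (366,258) to (386,337) and mug (437,270). Next, enlarged crops.

Run:
```python
from h import *
a=cv2.imread('pics/t0.png');b=cv2.imread('pics/s0.png')
# top crop: x165-365? two strips
c1=cv2.resize(a[205:265,165:265],None,fx=4,fy=4,interpolation=cv2.INTER_CUBIC) #400x240
c2=cv2.resize(a[245:345,315:415],None,fx=3.6,fy=3.6,interpolation=cv2.INTER_CUBIC) #360
s1=cv2.resize(b[325:425,255:355],None,fx=3.6,fy=3.6,interpolation=cv2.INTER_CUBIC)
s2=cv2.resize(b[205:265,300:400+0],None,fx=4,fy=4,interpolation=cv2.INTER_CUBIC)
o=np.zeros((600,800,3),np.uint8)
o[:240,:400]=c1;o[:240,400:]=s2;o[240:,:360]=c2;o[240:,400:760]=s1
cv2.imwrite('pics/c0.png',o)
for n,u,v in [('top',207,235),('top',245,241),('top',289,290),('top',340,305),('top',366,258),('top',386,337),('top',437,280),('side',413,230),('side',315,243),('side',383,255)]: print(n,u,v,ray(n,u,v,0.01).round(3))
```

```text
top 207 235 [0.499 0.532 0.01 ]
top 245 241 [0.537 0.366 0.01 ]
top 289 290 [0.396 0.09  0.01 ]
top 340 305 [ 0.416 -0.125  0.01 ]
top 366 258 [ 0.662 -0.14   0.01 ]
top 386 337 [ 0.359 -0.338  0.01 ]
top 437 280 [ 0.679 -0.443  0.01 ]
side 413 230 [ 0.334 -0.343  0.01 ]
side 315 243 [ 0.66  -0.141  0.01 ]
side 383 255 [ 0.412 -0.127  0.01 ]
```

View pics/c0.png

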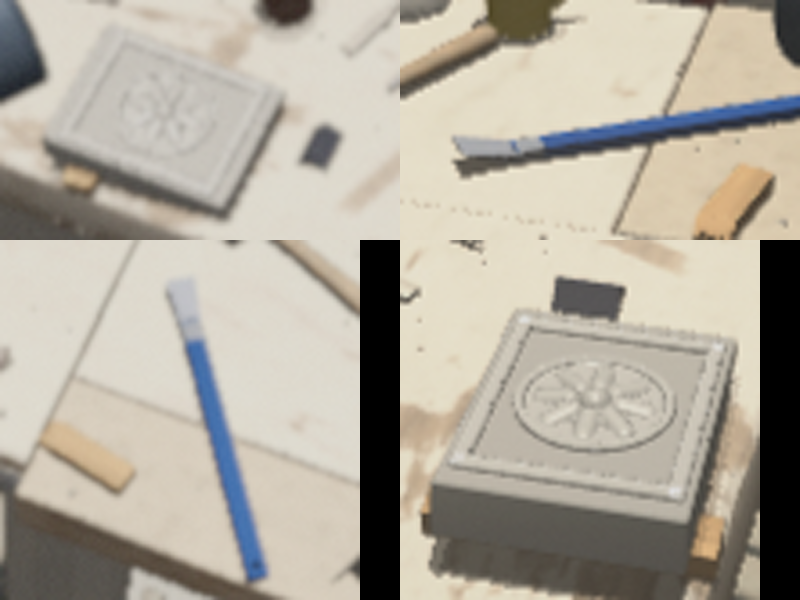

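Crops, in full-image pixels: stone top corners in the top view are (192,212), (235.8,228.8), (220.5,256.8) and (176.8,237). The angle ridge in the side view runs (298.1,335.6) to (317.5,338.1). The bar tip is at (365,257) and its end at (386.4,338.9). Packer corners are about (326.4,297.8), (331.7,295.8), (351.9,307.5) and (348.3,315). I'll fit the poses from these.

Run:
```python
from h import *
from scipy.optimize import least_squares
T,S=P('top'),P('side')
def stone(p):
    # front underside edge on bench, tilt 10 nose down
    r=R.from_euler('z',p[2])*R.from_euler('x',10,degrees=True)
    o=np.array([p[0],p[1],0.09*np.sin(np.radians(10))]); return r,o
cs=np.array([[-80,90,40],[80,90,40],[80,-118,40],[-80,-118,40]])/1000
t=lambda c:np.array([[165+a/4,205+b/4] for a,b in c])
ct=t([(108,28),(283,95),(222,207),(47,128)])
s1=lambda c:np.array([[255+(a-400)/3.6,325+(b-240)/3.6] for a,b in c])
# side: which corner? assign by projection
cs_side=s1([(433,475),(690,522),(738,343),(520,310)])
def res(p,full=False):
    r,o=stone(p); X=r.apply(cs)+o
    a=proj('top',X,T); b=proj('side',X,S)
    da=np.array([q-a[np.argmin(np.linalg.norm(a-q,axis=1))] for q in ct]); db=np.array([q-b[np.argmin(np.linalg.norm(b-q,axis=1))] for q in cs_side])
    if full: print(da.round(1),db.round(1))
    return np.r_[da.ravel(),db.ravel()]
f=least_squares(res,[.5,.52,0.]);res(f.x,True)
print('stone',f.x[:2],np.degrees(f.x[2]))
r,o=stone(f.x); print('lip',r.apply([0,-.118,.022])+o)
# angle
a,b=[ray('side',*q,.0205,S) for q in s1([(555,278),(625,287)])];print('angle side',a,b,np.linalg.norm(a-b))
print('angle top centre',ray('top',*t([(323,146)])[0],.012,T))
print('expected angle', r.apply([.038,-.118,.022])+o - np.array([-np.sin(f.x[2]),np.cos(f.x[2]),0])*.058)
# bar
c2=lambda c:np.array([[315+x/3.6,245+(y-240)/3.6] for x,y in c])
tip=ray('top',*c2([(180,282)])[0],.022,T); end=ray('top',*c2([(256,577)])[0],.010,T)
print('bar',tip,end,np.linalg.norm((tip-end)[:2]),np.degrees(np.arctan2(*(tip-end)[1::-1])))
d=(tip-end)/np.linalg.norm(tip-end); print('bar origin', end+d*.181, tip-d*.195)
pk=np.array([ray('top',*q,.02,T) for q in c2([(42,442),(60,423),(133,465),(120,492)])]);print(pk)
m=(pk[0]+pk[1])/2,(pk[2]+pk[3])/2;print('packer',m,np.linalg.norm(m[0]-m[1]),np.degrees(np.arctan2(*(m[0]-m[1])[1::-1])),pk.mean(0))
print('clamp?',ray('side',352,272,.033,S),'pot',ray('side',372,275,.058,S))
print('bench front',[ray('top',*q,0,T).round(3) for q in [(175,257),(325,300),(440,358)]])
```

```text
[[ 0.2  1.4]
 [-0.2  0.5]
 [ 0.5 -1.1]
 [ 2.6 -2.4]] [[ 1.1 -0.7]
 [ 0.4  0.3]
 [-0.7  1.7]
 [ 0.3  1.6]]
stone [0.47789386 0.53973049] 4.023679278984416
lip [0.48631604 0.41999877 0.01680362]
angle side [0.555982   0.37191974 0.0205    ] [0.50347833 0.36702153 0.0205    ] 0.052731662687370465
angle top centre [0.53442081 0.36094468 0.012     ]
expected angle [0.52829216 0.36480814 0.01680362]
bar [ 0.65958764 -0.13632512  0.022     ] [ 0.35335418 -0.34068705  0.01      ] 0.3681612846270782 33.71677922113781
bar origin [ 0.50382854 -0.24026944  0.01589646] [ 0.49747437 -0.24450984  0.01564746]
[[ 0.40550376 -0.07153586  0.02      ]
 [ 0.43518429 -0.080485    0.02      ]
 [ 0.4192845  -0.17378907  0.02      ]
 [ 0.38336726 -0.17298203  0.02      ]]
packer (array([ 0.42034402, -0.07601043,  0.02      ]), array([ 0.40132588, -0.17338555,  0.02      ])) 0.09921493957090569 78.94878898385063 [ 0.41083495 -0.12469799  0.02      ]
clamp? [0.48342741 0.04442372 0.033     ] pot [0.41344451 0.08182836 0.058     ]
bench front [array([0.351, 0.604, 0.   ]), array([ 0.417, -0.059,  0.   ]), array([ 0.365, -0.551,  0.   ])]
```

```bash
cat >> h.py <<'E'
def rot(yaw,lean=0):
    "tool y at world angle yaw(deg), z down; lean>0: tool z tips towards tool -x... rotation about tool y by lean deg"
    y=np.array([np.cos(np.radians(yaw)),np.sin(np.radians(yaw)),0]); z=np.array([0,0,-1.]); x=np.cross(y,z)
    return R.from_matrix(np.c_[x,y,z])*R.from_euler('y',lean,degrees=True)
def plan(p,r,n=None,frm=None):
    "n equal rows from frm (or the measured pose) to TCP p, rotation r"
    s=sense(); p0,r0=frm or (np.array(s['tcp_pos']),R.from_quat(s['tool_rot']))
    w=(r0.inv()*r).as_rotvec(); D=r0.inv().apply(np.array(p)-p0)
    n=n or int(max(np.ceil(np.linalg.norm(D)/.058),np.ceil(np.degrees(np.linalg.norm(w))/10.2),1))
    M=sum(R.from_rotvec(w*k/n).as_matrix() for k in range(n)); d=np.linalg.solve(M,D)
    print(f'{n} rows d(cm)',(d*100).round(2),'w(deg)',np.degrees(w/n).round(2)); return np.array(p),r
def grasp(g,r): return np.array(g)-r.apply([0,0,.054])
E
python3 - <<'E'
from h import *
s=sense();K,r,t=P('wrist');r0=R.from_quat(s['tool_rot'])
print(K, r0.inv().apply(-r.T@t-s['tcp_pos']), (r@r0.as_matrix()).round(3))
plan([.45,-.17,.33],rot(-35))
E
```

```text
[[335.80465617   0.         320.08042224]
 [  0.         335.80465617 238.60161735]
 [  0.           0.           1.        ]] [ 0.06657853 -0.00021024 -0.0701305 ] [[ 0.001  1.     0.   ]
 [-0.964  0.001 -0.265]
 [-0.265  0.     0.964]]
14 rows d(cm) [-6.31 -0.46 -0.19] w(deg) [-0.01  0.01  7.3 ]
```

```bash
python3 -m inch '[{"dx":-5.9,"dy":-0.43,"dz":-0.18,"wz":6.82},{"dx":-5.9,"dy":-0.43,"dz":-0.18,"wz":6.82},{"dx":-5.9,"dy":-0.43,"dz":-0.18,"wz":6.82},{"dx":-5.9,"dy":-0.43,"dz":-0.18,"wz":6.82},{"dx":-5.9,"dy":-0.43,"dz":-0.18,"wz":6.82},{"dx":-5.9,"dy":-0.43,"dz":-0.18,"wz":6.82},{"dx":-5.9,"dy":-0.43,"dz":-0.18,"wz":6.82},{"dx":-5.9,"dy":-0.43,"dz":-0.18,"wz":6.82}]' 1 && python3 -m inch '[{"dx":-5.9,"dy":-0.43,"dz":-0.18,"wz":6.82},{"dx":-5.9,"dy":-0.43,"dz":-0.18,"wz":6.82},{"dx":-5.9,"dy":-0.43,"dz":-0.18,"wz":6.82},{"dx":-5.9,"dy":-0.43,"dz":-0.18,"wz":6.82},{"dx":-5.9,"dy":-0.43,"dz":-0.18,"wz":6.82},{"dx":-5.9,"dy":-0.43,"dz":-0.18,"wz":6.82},{"dx":-5.9,"dy":-0.43,"dz":-0.18,"wz":6.82},{"dz":0}]'
python3 - <<'E'
from h import *
import pickle
c=P('wrist'); pickle.dump(c,open('w1.pkl','wb')); im=snap('wrist','w1.png'); s=sense(); print(s['t'],s['tcp_pos'],s['q'])
cv2.imwrite('pics/w1b.png',cv2.resize(im,(800,600),interpolation=cv2.INTER_CUBIC))
E
```

```text
0.15 [0.24245171 0.57558529 0.30314757] [ 9.93465884e-01  5.28260109e-01  1.43362728e+00 -3.69134225e-05
  1.18138574e+00 -1.78522865e-01]invalid input at $[0]: expected keys dx, dy, dz, wx, wy, wz
```

View pics/w1b.png

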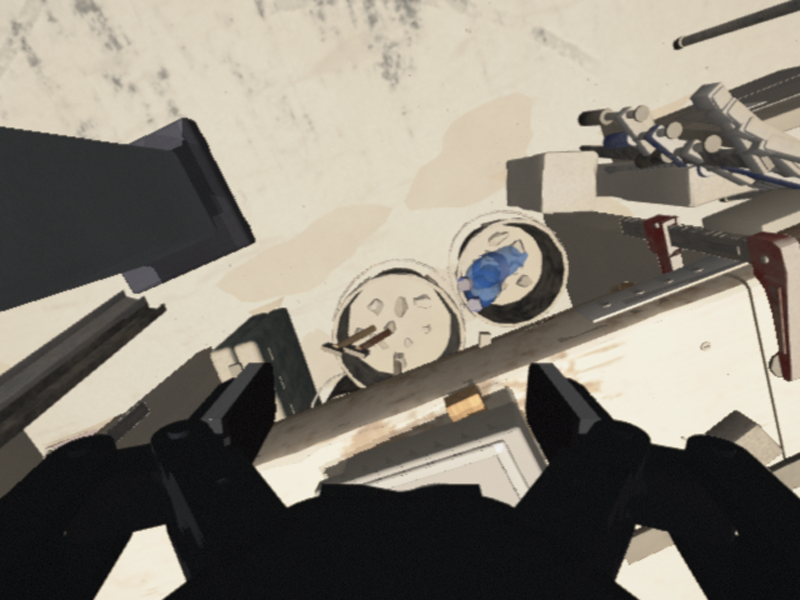

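The wrist view came from the start pose because the rows were refused; all six keys are required. It shows only floor, clamp and stone. Same move again with full keys.

```bash
python3 -m inch '[{"dx":-5.9,"dy":-0.43,"dz":-0.18,"wx":0,"wy":0,"wz":6.82},{"dx":-5.9,"dy":-0.43,"dz":-0.18,"wx":0,"wy":0,"wz":6.82},{"dx":-5.9,"dy":-0.43,"dz":-0.18,"wx":0,"wy":0,"wz":6.82},{"dx":-5.9,"dy":-0.43,"dz":-0.18,"wx":0,"wy":0,"wz":6.82},{"dx":-5.9,"dy":-0.43,"dz":-0.18,"wx":0,"wy":0,"wz":6.82},{"dx":-5.9,"dy":-0.43,"dz":-0.18,"wx":0,"wy":0,"wz":6.82},{"dx":-5.9,"dy":-0.43,"dz":-0.18,"wx":0,"wy":0,"wz":6.82},{"dx":-5.9,"dy":-0.43,"dz":-0.18,"wx":0,"wy":0,"wz":6.82}]' 1 && python3 -m inch '[{"dx":-5.9,"dy":-0.43,"dz":-0.18,"wx":0,"wy":0,"wz":6.82},{"dx":-5.9,"dy":-0.43,"dz":-0.18,"wx":0,"wy":0,"wz":6.82},{"dx":-5.9,"dy":-0.43,"dz":-0.18,"wx":0,"wy":0,"wz":6.82},{"dx":-5.9,"dy":-0.43,"dz":-0.18,"wx":0,"wy":0,"wz":6.82},{"dx":-5.9,"dy":-0.43,"dz":-0.18,"wx":0,"wy":0,"wz":6.82},{"dx":-5.9,"dy":-0.43,"dz":-0.18,"wx":0,"wy":0,"wz":6.82},{"dx":-5.9,"dy":-0.43,"dz":-0.18,"wx":0,"wy":0,"wz":6.82},{"dx":0,"dy":0,"dz":0,"wx":0,"wy":0,"wz":0}]'
python3 - <<'E'
from h import *
import pickle
c=P('wrist'); pickle.dump(c,open('w1.pkl','wb')); im=snap('wrist','w2.png'); s=sense(); print(s['t'],s['tcp_pos'],s['tool_rot'],s['q'])
cv2.imwrite('pics/w2b.png',cv2.resize(im,(800,600),interpolation=cv2.INTER_CUBIC))
E
```

```text
t: 1.15
tcp_pos: [0.5311, 0.2204, 0.3181]
tool_rot: [0.627, 0.779, 0.0, 0.0]
force: [0.1, -0.2, 1.2]
finger_gap: 0.997
gripper_force: 0.0
t: 2.15
tcp_pos: [0.4446, -0.1745, 0.3309]
tool_rot: [0.889, 0.458, -0.0, 0.0]
force: [1.4, 0.5, -0.1]
finger_gap: 0.997
gripper_force: 0.0
2.2 [ 0.44543295 -0.1728238   0.33086365] [ 8.88525577e-01  4.58827033e-01  4.55750989e-05 -2.25001942e-04] [-6.04715953e-01  2.93396375e-01  1.75748287e+00  3.29152427e-04
  1.09106776e+00  1.25791373e-02]
```

View pics/w2b.png

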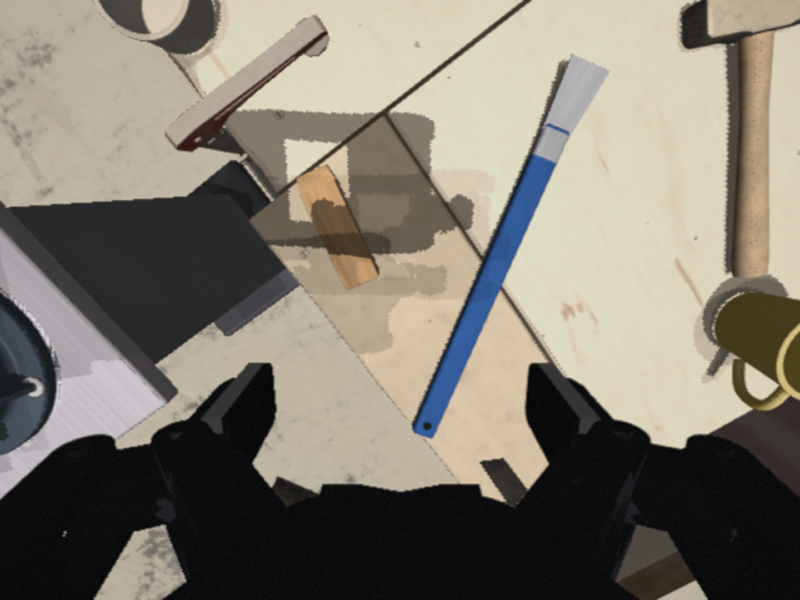

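The wrist view (800x600 scale) shows the bar from tip middle (590,63) to handle end (424,432). Packer corners are (298,177), (330,166), (378,270) and (348,289). The clamp's inner end is near (318,40).

Run:
```python
from h import *
import pickle
c=pickle.load(open('w1.pkl','rb')); g=lambda u,v,z: ray('',u*.8,v*.8,z,c)
tip=g(590,63,.0235);end=g(424,431,.014);d=tip-end
print('bar',tip,end,np.linalg.norm(d[:2]),np.degrees(np.arctan2(d[1],d[0])),'org',end+d/np.linalg.norm(d)*.181)
b=g(554,128,.014),g(544,158,.014);print(b)
pk=np.array([g(*q,.02) for q in [(300,177),(330,166),(378,270),(348,289)]]);print('pk',pk)
A=(pk[0]+pk[1])/2;B=(pk[2]+pk[3])/2;print(A,B,np.linalg.norm(A-B),np.degrees(np.arctan2(*(A-B)[1::-1])),pk.mean(0))
print('widths',np.linalg.norm(pk[0]-pk[1]),np.linalg.norm(pk[2]-pk[3]))
print('clamp',g(318,30,.033),g(327,45,.033))
im=cv2.imread('pics/w2.png').astype(int)
u=(A-B)/np.linalg.norm(A-B)
side=np.array([-u[1],u[0],0])
for o in(-.01,0,.01):
    print(o,[ (int(k*1000),im[int(v),int(x)].sum()) for k in np.arange(-.008,.125,.005) for x,v in proj('',B+u*k+side*o,c)])
```

```text
bar [ 0.66308999 -0.13367865  0.0235    ] [ 0.35869744 -0.339154    0.014     ] 0.3672532427102937 34.02069259007034 org [ 0.50866651 -0.23791977  0.01868049]
(array([ 0.61811355, -0.16043306,  0.014     ]), array([ 0.59868787, -0.17668733,  0.014     ]))
pk [[ 0.4157099  -0.06586028  0.02      ]
 [ 0.44265191 -0.07383739  0.02      ]
 [ 0.42216427 -0.17192676  0.02      ]
 [ 0.38859165 -0.17021142  0.02      ]]
[ 0.42918091 -0.06984884  0.02      ] [ 0.40537796 -0.17106909  0.02      ] 0.10398134705664976 76.76676446585195 [ 0.41727943 -0.12045896  0.02      ]
widths 0.02809815159930618 0.033616418971023944
clamp [0.49842221 0.00907488 0.033     ] [ 0.49770697 -0.00308598  0.033     ]
-0.01 [(-8, np.int64(463)), (-3, np.int64(414)), (2, np.int64(449)), (6, np.int64(444)), (12, np.int64(446)), (17, np.int64(385)), (22, np.int64(165)), (27, np.int64(168)), (32, np.int64(168)), (37, np.int64(174)), (42, np.int64(183)), (47, np.int64(239)), (52, np.int64(242)), (57, np.int64(243)), (62, np.int64(240)), (67, np.int64(273)), (72, np.int64(471)), (77, np.int64(475)), (81, np.int64(473)), (
[... 620 characters left out ...]
p.int64(476)), (102, np.int64(474)), (107, np.int64(186)), (111, np.int64(633)), (117, np.int64(632)), (122, np.int64(635))]
0.01 [(-8, np.int64(465)), (-3, np.int64(404)), (2, np.int64(375)), (6, np.int64(384)), (12, np.int64(386)), (17, np.int64(386)), (22, np.int64(386)), (27, np.int64(386)), (32, np.int64(172)), (37, np.int64(164)), (42, np.int64(172)), (47, np.int64(167)), (52, np.int64(240)), (57, np.int64(241)), (62, np.int64(248)), (67, np.int64(244)), (72, np.int64(249)), (77, np.int64(249)), (81, np.int64(412)), (87, np.int64(487)), (92, np.int64(477)), (97, np.int64(462)), (102, np.int64(426)), (107, np.int64(251)), (111, np.int64(631)), (117, np.int64(632)), (122, np.int64(636))]
```

Run:
```python
from h import *
for z in(0,.1,.2,.3,.4): print(z,ray('top',455,307,z).round(3),ray('top',418,335,z).round(3),ray('side',405,82,z).round(3),ray('side',398,175,z).round(3))
plan([.505,-.240,.11],rot(-56))
plan([.505,-.240,.075],rot(-56),frm=(np.array([.505,-.240,.11]),rot(-56)))
```

```text
0 [ 0.594 -0.544  0.   ] [ 0.421 -0.447  0.   ] [ 0.724 -3.085  0.   ] [ 0.472 -0.912  0.   ]
0.1 [ 0.537 -0.54   0.1  ] [ 0.372 -0.448  0.1  ] [ 0.667 -2.587  0.1  ] [ 0.444 -0.657  0.1  ]
0.2 [ 0.479 -0.537  0.2  ] [ 0.323 -0.449  0.2  ] [ 0.61  -2.089  0.2  ] [ 0.415 -0.402  0.2  ]
0.3 [ 0.421 -0.533  0.3  ] [ 0.274 -0.45   0.3  ] [ 0.554 -1.591  0.3  ] [ 0.387 -0.148  0.3  ]
0.4 [ 0.363 -0.529  0.4  ] [ 0.225 -0.452  0.4  ] [ 0.497 -1.093  0.4  ] [0.358 0.107 0.4  ]
5 rows d(cm) [-0.15  1.8   4.42] w(deg) [-0.   -0.    4.12]
1 rows d(cm) [0.  0.  3.5] w(deg) [0. 0. 0.]
```

```bash
python3 -m inch '[{"dx":-0.15,"dy":1.8,"dz":4.42,"wx":0,"wy":0,"wz":4.12},{"dx":-0.15,"dy":1.8,"dz":4.42,"wx":0,"wy":0,"wz":4.12},{"dx":-0.15,"dy":1.8,"dz":4.42,"wx":0,"wy":0,"wz":4.12},{"dx":-0.15,"dy":1.8,"dz":4.42,"wx":0,"wy":0,"wz":4.12},{"dx":-0.15,"dy":1.8,"dz":4.42,"wx":0,"wy":0,"wz":4.12},{"dx":0,"dy":0,"dz":1.8,"wx":0,"wy":0,"wz":0},{"dx":0,"dy":0,"dz":1.5,"wx":0,"wy":0,"wz":0},{"dx":0,"dy":0,"dz":0,"wx":0,"wy":0,"wz":0}]' 1 && python3 -m inch '[{"dx":0,"dy":0,"dz":0,"wx":0,"wy":0,"wz":0},{"dx":0,"dy":0,"dz":0,"wx":0,"wy":0,"wz":0},{"dx":0,"dy":0,"dz":0,"wx":0,"wy":0,"wz":0},{"dx":0,"dy":0,"dz":0,"wx":0,"wy":0,"wz":0},{"dx":0,"dy":0,"dz":0,"wx":0,"wy":0,"wz":0},{"dx":0,"dy":0,"dz":0,"wx":0,"wy":0,"wz":0}]' 0 80
```

```text
t: 3.2
tcp_pos: [0.5058, -0.237, 0.0768]
tool_rot: [0.955, 0.295, -0.0, -0.001]
force: [0.6, -0.3, 0.4]
finger_gap: 1.001
gripper_force: 0.0
t: 3.95
tcp_pos: [0.5066, -0.2386, 0.078]
tool_rot: [0.956, 0.294, 0.0, 0.001]
force: [-0.3, -0.0, 4.8]
finger_gap: 0.252
gripper_force: 78.8
```

```bash
cat >> h.py <<'E'
YS=4.3; U=np.array([-np.sin(np.radians(YS)),np.cos(np.radians(YS)),0])
BX,BZ=-.002,.078   # bar origin in tool frame (x, z)
def bartcp(pt,bp,lean):
    "TCP pose putting bar-frame point bp=(x,z) at world pt, bar pitched by lean (neg = nose down)"
    r=rot(YS,lean); return np.array(pt)-r.apply([BX+bp[0],0,BZ-bp[1]]),r
TIP=(.195,.0206)
RIDGE=np.array([.530,.366,.0205])
E
python3 - <<'E'
from h import *
lipy=.4228; tip=np.array([RIDGE[0],RIDGE[1],0])+U*(lipy+.020-RIDGE[1])/U[1]+[0,0,.0065]
print('tip',tip)
p,r=bartcp(tip,TIP,-27); st=p-U*.040+[0,0,.07]
print('final',p,'stage',st)
s=sense();up=np.array(s['tcp_pos'])+[0,0,.12]
q=plan(st,r,frm=(up,R.from_quat(s['tool_rot'])))
E
```

```text
tip [0.52422538 0.4428     0.0065    ]
final [0.53516517 0.2973055  0.14526394] stage [0.53816431 0.25741809 0.21526394]
9 rows d(cm) [ 5.09 -2.47 -1.39] w(deg) [-1.56 -2.72 -6.55]
```

```bash
python3 -m inch '[{"dx":0,"dy":0,"dz":-4,"wx":0,"wy":0,"wz":0},{"dx":0,"dy":0,"dz":-4,"wx":0,"wy":0,"wz":0},{"dx":0,"dy":0,"dz":-4,"wx":0,"wy":0,"wz":0},{"dx":0,"dy":0,"dz":0,"wx":0,"wy":0,"wz":0}]' 0 120 && python3 -m inch '[{"dx":5.09,"dy":-2.47,"dz":-1.39,"wx":-1.56,"wy":-2.72,"wz":-6.55},{"dx":5.09,"dy":-2.47,"dz":-1.39,"wx":-1.56,"wy":-2.72,"wz":-6.55},{"dx":5.09,"dy":-2.47,"dz":-1.39,"wx":-1.56,"wy":-2.72,"wz":-6.55},{"dx":5.09,"dy":-2.47,"dz":-1.39,"wx":-1.56,"wy":-2.72,"wz":-6.55},{"dx":5.09,"dy":-2.47,"dz":-1.39,"wx":-1.56,"wy":-2.72,"wz":-6.55},{"dx":5.09,"dy":-2.47,"dz":-1.39,"wx":-1.56,"wy":-2.72,"wz":-6.55},{"dx":5.09,"dy":-2.47,"dz":-1.39,"wx":-1.56,"wy":-2.72,"wz":-6.55},{"dx":5.09,"dy":-2.47,"dz":-1.39,"wx":-1.56,"wy":-2.72,"wz":-6.55},{"dx":5.09,"dy":-2.47,"dz":-1.39,"wx":-1.56,"wy":-2.72,"wz":-6.55},{"dx":0,"dy":0,"dz":0,"wx":0,"wy":0,"wz":0}]'
python3 - <<'E'
from h import *
s=sense();r=R.from_quat(s['tool_rot']);print(s['tcp_pos'],s['q'],r.as_matrix().round(3),s['finger_gap'])
a=snap('top','t1.png');b=snap('side','s1.png')
X=np.array([r.apply([BX+x,y,BZ-z])+s['tcp_pos'] for x,y,z in [(.195,0,.022),(-.181,0,.014)]]);print(X,proj('top',X),proj('side',X))
c1=cv2.resize(a[200:320,165:315],(750,600),interpolation=cv2.INTER_CUBIC)[:300]
o=np.vstack([cv2.resize(a[205:280,190:310],(480,300),interpolation=cv2.INTER_CUBIC),cv2.resize(b[275:350,270:390],(480,300),interpolation=cv2.INTER_CUBIC)]);cv2.imwrite('pics/c1.png',o)
E
```

```text
t: 4.45
tcp_pos: [0.5071, -0.2389, 0.1985]
tool_rot: [0.956, 0.294, 0.002, 0.002]
force: [0.2, -0.4, -8.5]
finger_gap: 0.235
gripper_force: 123.0
t: 5.7
tcp_pos: [0.5324, 0.2631, 0.209]
tool_rot: [0.658, 0.717, -0.161, 0.167]
force: [-0.3, -1.1, -10.6]
finger_gap: 0.233
gripper_force: 123.0
[0.53239909 0.26314777 0.20900831] [ 0.43072209  0.69123311  1.49062264 -0.47128956  1.18258532  0.57590648] [[-0.079  0.997  0.027]
 [ 0.889  0.083 -0.45 ]
 [-0.451 -0.011 -0.893]] 0.23308824446393972
[[0.51873475 0.409569   0.0720444 ]
 [0.54854611 0.07162218 0.23435038]] [[232.1042435  232.53359808]
 [307.37447385 231.20089751]] [[307.1379822  331.63425755]
 [331.11170823 216.02424939]]
```

View pics/c1.png

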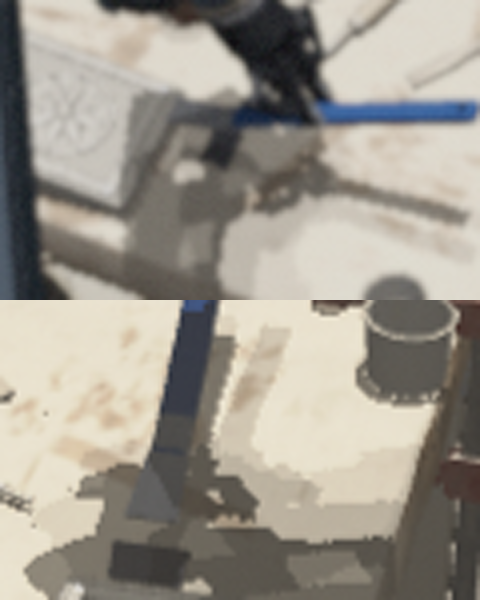

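The bar tip shows at side (307.8,329.3), against a predicted (307.1,331.6). The handle end shows at top (308.5,232.5), against (307.4,231.2). So the bar sits about 4 mm further back in the grip than assumed. The bend must clear the ridge, so I come in steep (36°) and flatten while advancing.

```bash
cat >> h.py <<'E'
BX=-.006; LIP=.4245; RIDGE=np.array([.530,.3665,.0205])
def tipat(inn,z,lean):
    t=RIDGE+U*(LIP+inn-RIDGE[1])/U[1]; t[2]=z; return bartcp(t,TIP,lean)
E
python3 - <<'E'
from h import *
f=plan(*tipat(-.010,.050,-36))
f=plan(*tipat(-.010,.0115,-36),n=2,frm=f); print(f[0])
f=plan(*tipat(-.003,.009,-36),n=2,frm=f)
f=plan(*tipat(.019,.0065,-27),n=4,frm=f); print(f[0])
E
```

```text
1 rows d(cm) [ 3.42  0.28 -1.34] w(deg) [-0.28 -9.03  0.36]
2 rows d(cm) [1.13 0.   1.56] w(deg) [0. 0. 0.]
[0.53532573 0.2956701  0.16902899]
2 rows d(cm) [ 0.36  0.   -0.11] w(deg) [0. 0. 0.]
4 rows d(cm) [0.29 0.   0.5 ] w(deg) [0.   2.25 0.  ]
[0.5348829  0.30155949 0.14344798]
```

```bash
python3 -m inch '[{"dx":1.71,"dy":0.14,"dz":-0.67,"wx":-0.14,"wy":-4.5,"wz":0.18},{"dx":1.71,"dy":0.14,"dz":-0.67,"wx":-0.14,"wy":-4.5,"wz":0.18},{"dx":0,"dy":0,"dz":0,"wx":0,"wy":0,"wz":0},{"dx":0,"dy":0,"dz":0,"wx":0,"wy":0,"wz":0}]'
python3 - <<'E'
from h import *
s=sense();print(s['tcp_pos']-tipat(-.010,.050,-36)[0])
f=plan(*tipat(-.010,.0115,-36),n=3)
E
```

```text
t: 6.3
tcp_pos: [0.5376, 0.293, 0.2087]
tool_rot: [0.649, 0.696, -0.209, 0.227]
force: [-0.8, -0.0, -9.4]
finger_gap: 0.231
gripper_force: 123.2
[ 0.00231712 -0.00262252  0.00114945]
3 rows d(cm) [ 0.85 -0.07  1.02] w(deg) [ 0.01 -0.02 -0.11]
```

```bash
python3 -m inch '[{"dx":0.85,"dy":-0.07,"dz":1.02,"wx":0,"wy":0,"wz":-0.1},{"dx":0.85,"dy":-0.07,"dz":1.02,"wx":0,"wy":0,"wz":-0.1},{"dx":0.85,"dy":-0.07,"dz":1.02,"wx":0,"wy":0,"wz":-0.1},{"dx":0,"dy":0,"dz":0,"wx":0,"wy":0,"wz":0},{"dx":0,"dy":0,"dz":0,"wx":0,"wy":0,"wz":0}]'
python3 - <<'E'
from h import *
s=sense();print(s['tcp_pos']-tipat(-.010,.0115,-36)[0])
plan(*tipat(-.003,.009,-36))
r=R.from_quat(s['tool_rot'])
b=snap('side','s2.png');a=snap('top','t2.png')
X=np.array([r.apply([BX+x,y,BZ-z])+s['tcp_pos'] for x,y,z in [(.195,0,.022),(.144,0,.014),(-.181,0,.014)]]);print(X,proj('top',X),proj('side',X))
o=np.vstack([cv2.resize(a[205:265,190:310],(800,400),interpolation=cv2.INTER_CUBIC)[:300,:600],cv2.resize(b[300:360,270:390],(600,300),interpolation=cv2.INTER_CUBIC)]);cv2.imwrite('pics/c2.png',o)
E
```

```text
t: 6.92
tcp_pos: [0.5355, 0.2972, 0.17]
tool_rot: [0.646, 0.698, -0.209, 0.228]
force: [0.8, -0.9, -9.0]
finger_gap: 0.232
gripper_force: 123.1
[0.00016106 0.00149318 0.0009747 ]
1 rows d(cm) [ 0.65 -0.03 -0.04] w(deg) [ 0.21 -0.02  0.01]
[[0.52665201 0.41686998 0.01364112]
 [0.53013888 0.37103372 0.03713323]
 [0.54992631 0.10879534 0.22809001]] [[233.35394966 238.36885067]
 [242.48959133 238.17579799]
 [298.80514718 228.73314532]] [[303.46801314 350.6444624 ]
 [307.40024014 332.21116653]
 [327.33771136 223.32203018]]
```

View pics/c2.png

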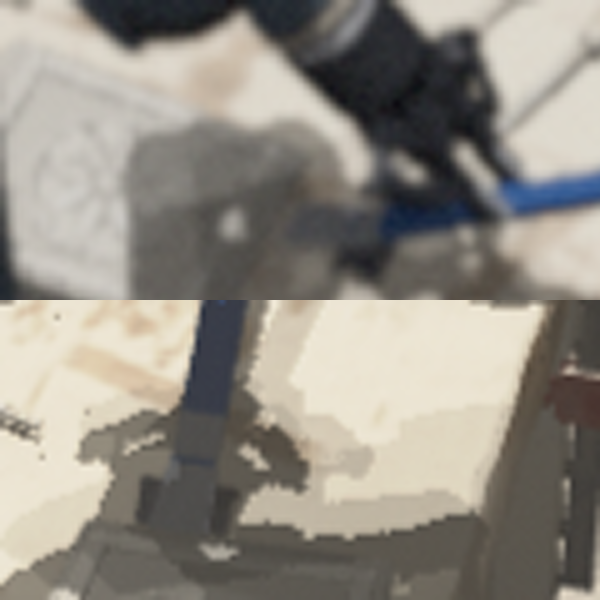

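The side view shows the bar centred over the iron, and the top view shows the tip at about (232.8,238), as predicted. No contact yet, so I insert.

```bash
python3 -m inch '[{"dx":0.33,"dy":-0.02,"dz":-0.02,"wx":0.1,"wy":0,"wz":0},{"dx":0.33,"dy":-0.02,"dz":-0.02,"wx":0.1,"wy":0,"wz":0},{"dx":0.29,"dy":0,"dz":0.5,"wx":0,"wy":2.25,"wz":0},{"dx":0.29,"dy":0,"dz":0.5,"wx":0,"wy":2.25,"wz":0},{"dx":0,"dy":0,"dz":0,"wx":0,"wy":0,"wz":0},{"dx":0,"dy":0,"dz":0,"wx":0,"wy":0,"wz":0}]'
python3 - <<'E'
from h import *
s=sense();print(s['force'],s['ft_torque'],s['tcp_pos']-tipat(.008,.0078,-31.5)[0])
plan(*tipat(.019,.0065,-27),n=2)
E
```

```text
t: 7.78
tcp_pos: [0.5347, 0.3018, 0.1552]
tool_rot: [0.654, 0.706, -0.185, 0.199]
force: [-0.3, -1.2, -9.8]
finger_gap: 0.235
gripper_force: 123.1
[-0.25979394 -1.15837929 -9.8281737 ] [1.15621506 0.07390567 0.02850942] [-2.01616157e-04  6.14494289e-05 -3.42466594e-04]
2 rows d(cm) [0.29 0.01 0.51] w(deg) [0.   2.25 0.  ]
```

```bash
python3 -m inch '[{"dx":0.29,"dy":0,"dz":0.5,"wx":0,"wy":2.25,"wz":0},{"dx":0.29,"dy":0,"dz":0.5,"wx":0,"wy":2.25,"wz":0},{"dx":0,"dy":0,"dz":0,"wx":0,"wy":0,"wz":0},{"dx":0,"dy":0,"dz":0,"wx":0,"wy":0,"wz":0}]'
python3 - <<'E'
from h import *
s=sense();print(s['force'],s['ft_torque'],s['tcp_pos']-tipat(.019,.0065,-27)[0])
# lever: bar point xr over ridge; rotate about it
xr=.195-( (LIP+.019-RIDGE[1])/U[1]-.0206*np.sin(np.radians(27)))/np.cos(np.radians(27)); print('xr',xr)
f=None
for L in (-25,-20,-15,-10,-5,0,3.9):
    g=bartcp(RIDGE+[0,0,.0005],(xr,0),L); f=plan(*g,frm=f,n=2); print(L,f[0].round(4))
E
```

```text
t: 8.28
tcp_pos: [0.5347, 0.3018, 0.1437]
tool_rot: [0.661, 0.713, -0.159, 0.171]
force: [-0.3, -0.1, -9.7]
finger_gap: 0.235
gripper_force: 123.0
[-0.3444174  -0.06539258 -9.7498351 ] [1.00398407 0.093496   0.01389287] [-0.00021368  0.00019248  0.00021964]
xr 0.1188331590047429
2 rows d(cm) [-0.1   0.01  0.29] w(deg) [0.01 1.01 0.01]
-25 [0.5352 0.2974 0.1394]
2 rows d(cm) [-0.33 -0.    0.5 ] w(deg) [0.  2.5 0. ]
-20 [0.5359 0.2874 0.1329]
2 rows d(cm) [-0.33  0.    0.5 ] w(deg) [-0.   2.5  0. ]
-15 [0.5367 0.2779 0.1255]
2 rows d(cm) [-0.33 -0.    0.5 ] w(deg) [0.  2.5 0. ]
-10 [0.5373 0.2692 0.1174]
2 rows d(cm) [-0.33 -0.    0.5 ] w(deg) [ 0.   2.5 -0. ]
-5 [0.5379 0.2612 0.1085]
2 rows d(cm) [-0.33  0.    0.5 ] w(deg) [0.  2.5 0. ]
0 [0.5385 0.254  0.099 ]
2 rows d(cm) [-0.26  0.    0.39] w(deg) [0.   1.95 0.  ]
3.9 [0.5388 0.249  0.0911]
```

```bash
python3 -m inch '[{"dx":-0.1,"dy":0,"dz":0.29,"wx":0,"wy":1,"wz":0},{"dx":-0.1,"dy":0,"dz":0.29,"wx":0,"wy":1,"wz":0},{"dx":-0.33,"dy":0,"dz":0.5,"wx":0,"wy":2.5,"wz":0},{"dx":-0.33,"dy":0,"dz":0.5,"wx":0,"wy":2.5,"wz":0},{"dx":0,"dy":0,"dz":0,"wx":0,"wy":0,"wz":0},{"dx":0,"dy":0,"dz":0,"wx":0,"wy":0,"wz":0}]'
python3 - <<'E'
from h import *
s=sense();print(s['force'],s['ft_torque'],s['tcp_pos']-bartcp(RIDGE+[0,0,.0005],(.1188,0),-20)[0])
E
```

```text
t: 9.02
tcp_pos: [0.5357, 0.2873, 0.133]
tool_rot: [0.67, 0.722, -0.118, 0.127]
force: [-1.6, 1.3, -8.2]
finger_gap: 0.23
gripper_force: 123.3
[-1.6161174   1.30887278 -8.23345343] [ 0.71222394  0.0654148  -0.04590451] [-0.00026698 -0.00013334  0.00010911]
```

```bash
python3 -m inch '[{"dx":-0.33,"dy":0,"dz":0.5,"wx":0,"wy":2.5,"wz":0},{"dx":-0.33,"dy":0,"dz":0.5,"wx":0,"wy":2.5,"wz":0},{"dx":-0.33,"dy":0,"dz":0.5,"wx":0,"wy":2.5,"wz":0},{"dx":-0.33,"dy":0,"dz":0.5,"wx":0,"wy":2.5,"wz":0},{"dx":0,"dy":0,"dz":0,"wx":0,"wy":0,"wz":0},{"dx":0,"dy":0,"dz":0,"wx":0,"wy":0,"wz":0}]'
python3 - <<'E'
from h import *
s=sense();r=R.from_quat(s['tool_rot']);print(s['force'],s['ft_torque'],s['tcp_pos']-bartcp(RIDGE+[0,0,.0005],(.1188,0),-10)[0])
b=snap('side','s3.png');a=snap('top','t3.png')
o=np.vstack([cv2.resize(a[195:255+15,165:315],(600,300),interpolation=cv2.INTER_CUBIC),cv2.resize(b[310:410,250:450],(600,300),interpolation=cv2.INTER_CUBIC)]);cv2.imwrite('pics/c3.png',o)
X=np.array([r.apply([BX+x,y,BZ-z])+s['tcp_pos'] for x,y,z in [(.195,0,.022),(.144,0,.014)]]);print(proj('top',X),proj('side',X))
E
```

```text
t: 9.78
tcp_pos: [0.5371, 0.2689, 0.1175]
tool_rot: [0.677, 0.731, -0.06, 0.064]
force: [-0.8, -1.0, -7.1]
finger_gap: 0.231
gripper_force: 123.3
[-0.83911362 -0.95993195 -7.13188642] [ 0.20553139 -0.01917262 -0.02468878] [-1.98313541e-04 -3.79201901e-04  6.50177166e-05]
[[226.84656293 234.72461108]
 [237.82981583 237.83420213]] [[301.21195739 353.29723371]
 [305.83053828 339.72910613]]
```

View pics/c3.png

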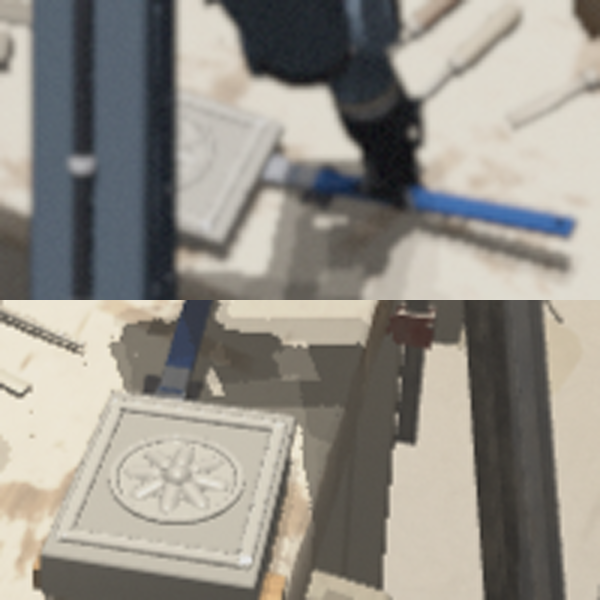

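The toe is under the lip. In the side view the stone's front corners moved from (288.3,344.4) and (348.9,353.6) to (288.3,341.7) and (349,348.3), so it is lifting. I continue levering.

```bash
python3 -m inch '[{"dx":-0.33,"dy":0,"dz":0.5,"wx":0,"wy":2.5,"wz":0},{"dx":-0.33,"dy":0,"dz":0.5,"wx":0,"wy":2.5,"wz":0},{"dx":-0.33,"dy":0,"dz":0.5,"wx":0,"wy":2.5,"wz":0},{"dx":-0.33,"dy":0,"dz":0.5,"wx":0,"wy":2.5,"wz":0},{"dx":0,"dy":0,"dz":0,"wx":0,"wy":0,"wz":0},{"dx":0,"dy":0,"dz":0,"wx":0,"wy":0,"wz":0}]'
python3 - <<'E'
from h import *
s=sense();r=R.from_quat(s['tool_rot']);print(s['force'],s['ft_torque'],s['tcp_pos']-bartcp(RIDGE+[0,0,.0005],(.1188,0),0)[0])
plan(*bartcp(RIDGE,(.1188,0),3.4),n=2)
E
```

```text
t: 10.62
tcp_pos: [0.5384, 0.2539, 0.0991]
tool_rot: [0.68, 0.734, -0.0, 0.0]
force: [-0.5, 0.8, -3.3]
finger_gap: 0.23
gripper_force: 123.6
[-0.51628136  0.83131906 -3.3183615 ] [-0.08081634 -0.0415278   0.03959103] [-7.80248835e-05 -7.18825071e-05  1.44744434e-04]
2 rows d(cm) [-0.22  0.    0.37] w(deg) [0.01 1.73 0.04]
```

```bash
python3 -m inch '[{"dx":-0.2,"dy":0,"dz":0.34,"wx":0,"wy":1.7,"wz":0},{"dx":-0.2,"dy":0,"dz":0.34,"wx":0,"wy":1.7,"wz":0},{"dx":-0.02,"dy":0,"dz":0.08,"wx":0,"wy":0.4,"wz":0},{"dx":0,"dy":0,"dz":0,"wx":0,"wy":0,"wz":0},{"dx":0,"dy":0,"dz":0,"wx":0,"wy":0,"wz":0}]'
python3 - <<'E'
from h import *
s=sense();print(s['force'],s['ft_torque'],s['tcp_pos']-bartcp(RIDGE,(.1188,0),3.9)[0])
E
```

```text
t: 11.25
tcp_pos: [0.5387, 0.2494, 0.0913]
tool_rot: [0.679, 0.733, 0.022, -0.024]
force: [0.4, -3.8, -1.9]
finger_gap: 0.233
gripper_force: 123.9
[ 0.38897791 -3.79399206 -1.88445107] [-0.84532336 -0.16091768  0.1216087 ] [-0.00012063  0.00044835  0.00062725]
```

```bash
python3 -m inch '[{"dx":0,"dy":0,"dz":0,"wx":0,"wy":0,"wz":0},{"dx":0,"dy":0,"dz":0,"wx":0,"wy":0,"wz":0},{"dx":0,"dy":0,"dz":0,"wx":0,"wy":0,"wz":0},{"dx":0,"dy":0,"dz":-1,"wx":0,"wy":0,"wz":0},{"dx":0,"dy":0,"dz":-5,"wx":0,"wy":0,"wz":0},{"dx":0,"dy":0,"dz":-5,"wx":0,"wy":0,"wz":0},{"dx":0,"dy":0,"dz":-5,"wx":0,"wy":0,"wz":0},{"dx":0,"dy":0,"dz":0,"wx":0,"wy":0,"wz":0}]' 0.7
python3 - <<'E'
from h import *
s=sense();print(s['tcp_pos'],s['q'])
b=snap('side','s4.png');a=snap('top','t4.png')
for n,f,q in (('side','s',[(298,314),(349,350),(288,341)]),):
    o=cv2.imread('pics/s3.png')
    for u,v in [(288,341),(349,348),(266,398)]:
        T=o[v-8:v+9,u-8:u+9]; M=cv2.matchTemplate(b[v-20:v+21,u-20:u+21],T,cv2.TM_CCOEFF_NORMED);_,m,_,l=cv2.minMaxLoc(M);print((u,v),m,l[0]-12,l[1]-12)
o=np.vstack([cv2.resize(a[195:270,165:315],(600,300),interpolation=cv2.INTER_CUBIC),cv2.resize(b[310:410,250:450],(600,300),interpolation=cv2.INTER_CUBIC)]);cv2.imwrite('pics/c4.png',o)
plan([.417,-.122,.14],rot(-13))
E
```

```text
t: 12.25
tcp_pos: [0.5416, 0.2396, 0.256]
tool_rot: [0.68, 0.733, 0.027, -0.021]
force: [-1.2, -0.2, -0.3]
finger_gap: 0.702
gripper_force: 0.0
[0.54162519 0.23957921 0.25600493] [0.20222542 0.5333096  1.58373355 0.07883081 1.00650257 0.08552886]
(288, 341) 0.8056854009628296 0 -9
(349, 348) 0.7773865461349487 12 -11
(266, 398) 0.9182091355323792 0 3
7 rows d(cm) [-5.32 -1.46  1.39] w(deg) [-0.07 -0.55  2.47]
```

Run:
```python
from h import *
r=rot(-12.5,35); g=grasp([.408,-.1594,.024],r); up=g+[0,0,.07]
print(g)
f=plan(up,r); 
plan(g,r,n=2,frm=f)
```

```text
[ 0.40129619 -0.18963894  0.06823421]
9 rows d(cm) [-5.07 -1.31 -0.3 ] w(deg) [-0.62  3.43  1.78]
2 rows d(cm) [-2.01  0.    2.87] w(deg) [0. 0. 0.]
```

```bash
python3 -m inch '[{"dx":-5.07,"dy":-1.31,"dz":-0.3,"wx":-0.62,"wy":3.43,"wz":1.78},{"dx":-5.07,"dy":-1.31,"dz":-0.3,"wx":-0.62,"wy":3.43,"wz":1.78},{"dx":-5.07,"dy":-1.31,"dz":-0.3,"wx":-0.62,"wy":3.43,"wz":1.78},{"dx":-5.07,"dy":-1.31,"dz":-0.3,"wx":-0.62,"wy":3.43,"wz":1.78},{"dx":-5.07,"dy":-1.31,"dz":-0.3,"wx":-0.62,"wy":3.43,"wz":1.78},{"dx":-5.07,"dy":-1.31,"dz":-0.3,"wx":-0.62,"wy":3.43,"wz":1.78},{"dx":-5.07,"dy":-1.31,"dz":-0.3,"wx":-0.62,"wy":3.43,"wz":1.78},{"dx":-5.07,"dy":-1.31,"dz":-0.3,"wx":-0.62,"wy":3.43,"wz":1.78},{"dx":-5.07,"dy":-1.31,"dz":-0.3,"wx":-0.62,"wy":3.43,"wz":1.78},{"dx":0,"dy":0,"dz":0,"wx":0,"wy":0,"wz":0}]' 0.8
python3 - <<'E'
from h import *
import pickle
c=P('wrist'); pickle.dump(c,open('w3.pkl','wb')); im=snap('wrist','w3.png')
s=sense();print(s['tcp_pos'],s['q']);r=rot(-12.5,35); g=grasp([.408,-.1594,.024],r); plan(g,r,n=3)
cv2.imwrite('pics/w3b.png',cv2.resize(im,(800,600),interpolation=cv2.INTER_CUBIC))
E
```

```text
t: 13.6
tcp_pos: [0.3995, -0.1932, 0.1349]
tool_rot: [0.746, 0.594, 0.234, -0.19]
force: [0.4, 0.5, 0.6]
finger_gap: 0.8
gripper_force: 0.0
[ 0.39985002 -0.19097831  0.13608512] [-0.93403765  0.71703425  1.91920197  0.53638345  1.00926472 -1.11743296]
3 rows d(cm) [-1.26  0.04  1.88] w(deg) [-0.04 -0.03 -0.11]
```

View pics/w3b.png

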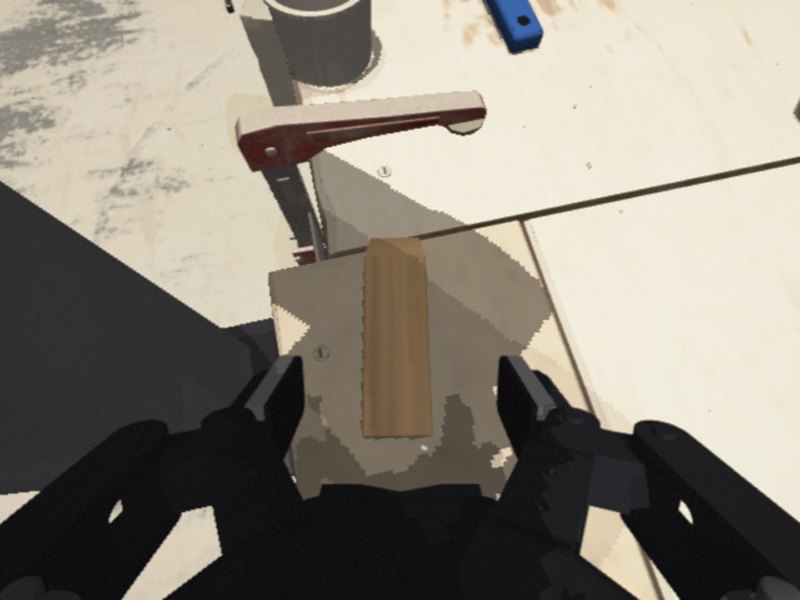

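The bevelled nose is at the far end, about (397,240). The tail edge is at (362..432,436), centred between the fingers and aligned with them. The bar's tail rests at (525,45).

Run:
```python
from h import *
import pickle
c=pickle.load(open('w3.pkl','rb')); g=lambda u,v,z: ray('',u*.8,v*.8,z,c)
t=g(397,435,.02);n=g(395,262,.02);nn=g(396,240,.005);print(t,n,nn,np.linalg.norm(t-n),np.degrees(np.arctan2(*(n-t)[1::-1])))
print('bar end',g(525,50,.0),g(528,38,.014),'clamp',g(484,100,.033),'widths',np.linalg.norm(g(362,436,.02)-g(432,436,.02)))
u=(n-t)/np.linalg.norm(n-t);yaw=np.degrees(np.arctan2(u[1],u[0]))-90
r=rot(yaw,35);G=t+u*.012;G[2]=.024;print(yaw,G);plan(grasp(G,r),r,n=3)
```

```text
[ 0.40257185 -0.17301292  0.02      ] [ 0.42141118 -0.08438498  0.02      ] [ 0.42642934 -0.06361374  0.005     ] 0.09060812077068114 77.99945506013677
bar end [0.55428267 0.0707265  0.        ] [0.55083125 0.06591026 0.014     ] clamp [0.49581183 0.00199277 0.033     ] widths 0.03342754345356742
-12.000544939863232 [ 0.4050669  -0.16127517  0.024     ]
3 rows d(cm) [-1.32 -0.03  1.84] w(deg) [ 0.06 -0.03 -0.25]
```

```bash
python3 -m inch '[{"dx":-1.32,"dy":-0.03,"dz":1.84,"wx":0,"wy":0,"wz":-0.2},{"dx":-1.32,"dy":-0.03,"dz":1.84,"wx":0,"wy":0,"wz":-0.2},{"dx":-1.32,"dy":-0.03,"dz":1.84,"wx":0,"wy":0,"wz":-0.2},{"dx":0,"dy":0,"dz":0,"wx":0,"wy":0,"wz":0}]' && python3 -m inch '[{"dx":0,"dy":0,"dz":0,"wx":0,"wy":0,"wz":0},{"dx":0,"dy":0,"dz":0,"wx":0,"wy":0,"wz":0},{"dx":0,"dy":0,"dz":0,"wx":0,"wy":0,"wz":0},{"dx":0,"dy":0,"dz":0,"wx":0,"wy":0,"wz":0},{"dx":0,"dy":0,"dz":0,"wx":0,"wy":0,"wz":0}]' 0 50
```

```text
t: 14.15
tcp_pos: [0.3998, -0.1884, 0.0694]
tool_rot: [0.74, 0.601, 0.234, -0.189]
force: [0.6, -0.1, -0.3]
finger_gap: 0.801
gripper_force: 0.0
t: 14.78
tcp_pos: [0.4002, -0.1906, 0.071]
tool_rot: [0.741, 0.601, 0.235, -0.187]
force: [0.7, -0.2, 7.3]
finger_gap: 0.378
gripper_force: 50.0
```

```bash
cat >> h.py <<'E'
YP=4.1; UP=np.array([-np.sin(np.radians(YP)),np.cos(np.radians(YP)),0]); LPK=np.array([.4604,.4195,0])
def pk(tail,z,lean=35):
    "TCP for packer tail at `tail` m beyond the lip line (neg outside), packer bottom at z"
    return LPK+UP*(tail-.0177)+[0,0,.071+z], rot(YP,lean)
E
python3 - <<'E'
from h import *
s=sense();p0=np.array(s['tcp_pos'])+[0,0,.12];r0=R.from_quat(s['tool_rot'])
plan(p0,r0,n=2)
f=plan(*pk(-.125,.12),frm=(p0,r0)); print(f[0])
f=plan(*pk(-.125,.002),frm=f,n=3)
f=plan(*pk(-.022,.002),frm=f,n=8); print(f[0])
E
```

```text
2 rows d(cm) [ 3.44  0.03 -4.92] w(deg) [0. 0. 0.]
9 rows d(cm) [4.31 0.34 3.02] w(deg) [ 1.05  0.01 -1.44]
[0.47060269 0.2771652  0.191     ]
3 rows d(cm) [-2.26  0.    3.22] w(deg) [0. 0. 0.]
8 rows d(cm) [1.05 0.   0.74] w(deg) [0. 0. 0.]
[0.46323845 0.3799016  0.073     ]
```

```bash
python3 -m inch '[{"dx":3.44,"dy":0.03,"dz":-4.92,"wx":0,"wy":0,"wz":0},{"dx":3.44,"dy":0.03,"dz":-4.92,"wx":0,"wy":0,"wz":0},{"dx":0,"dy":0,"dz":0,"wx":0,"wy":0,"wz":0}]' && python3 -m inch '[{"dx":4.31,"dy":0.34,"dz":3.02,"wx":1.05,"wy":0,"wz":-1.44},{"dx":4.31,"dy":0.34,"dz":3.02,"wx":1.05,"wy":0,"wz":-1.44},{"dx":4.31,"dy":0.34,"dz":3.02,"wx":1.05,"wy":0,"wz":-1.44},{"dx":4.31,"dy":0.34,"dz":3.02,"wx":1.05,"wy":0,"wz":-1.44},{"dx":4.31,"dy":0.34,"dz":3.02,"wx":1.05,"wy":0,"wz":-1.44},{"dx":4.31,"dy":0.34,"dz":3.02,"wx":1.05,"wy":0,"wz":-1.44},{"dx":4.31,"dy":0.34,"dz":3.02,"wx":1.05,"wy":0,"wz":-1.44},{"dx":4.31,"dy":0.34,"dz":3.02,"wx":1.05,"wy":0,"wz":-1.44},{"dx":4.31,"dy":0.34,"dz":3.02,"wx":1.05,"wy":0,"wz":-1.44},{"dx":0,"dy":0,"dz":0,"wx":0,"wy":0,"wz":0}]'
python3 - <<'E'
from h import *
s=sense();print(s['tcp_pos'],s['q'])
f=plan(*pk(-.125,.002),n=3)
c=P('wrist');im=snap('wrist','w4.png');import pickle;pickle.dump(c,open('w4.pkl','wb'))
E
```

```text
t: 15.15
tcp_pos: [0.401, -0.1918, 0.1931]
tool_rot: [0.741, 0.602, 0.234, -0.183]
force: [-0.6, 0.4, -1.4]
finger_gap: 0.379
gripper_force: 50.0
t: 16.4
tcp_pos: [0.4687, 0.2802, 0.1882]
tool_rot: [0.648, 0.7, 0.203, -0.22]
force: [0.3, -0.9, -2.1]
finger_gap: 0.381
gripper_force: 49.9
[0.46874499 0.28015382 0.18824497] [ 0.08548805  0.62126484  1.86579813  0.85532263  0.85928261 -0.63416653]
3 rows d(cm) [-2.28  0.06  3.09] w(deg) [-0.09  0.04  0.07]
```

```bash
python3 -m inch '[{"dx":-2.28,"dy":0.06,"dz":3.09,"wx":-0.1,"wy":0,"wz":0},{"dx":-2.28,"dy":0.06,"dz":3.09,"wx":-0.1,"wy":0,"wz":0},{"dx":-2.28,"dy":0.06,"dz":3.09,"wx":-0.1,"wy":0,"wz":0},{"dx":0,"dy":0,"dz":0,"wx":0,"wy":0,"wz":0},{"dx":0,"dy":0,"dz":0,"wx":0,"wy":0,"wz":0}]'
python3 - <<'E'
from h import *
s=sense();print(s['tcp_pos']-pk(-.125,.002)[0],s['force'])
f=plan(*pk(-.082,.002),n=3)
f=plan(*pk(-.022,.002),n=4,frm=f)
E
```

```text
t: 17.08
tcp_pos: [0.4725, 0.2732, 0.0743]
tool_rot: [0.651, 0.697, 0.206, -0.218]
force: [0.5, -0.3, -0.5]
finger_gap: 0.38
gripper_force: 57.2
[ 0.00187181 -0.00393565  0.00128063] [ 0.45105833 -0.28892409 -0.45121012]
3 rows d(cm) [ 1.26 -0.06  0.93] w(deg) [ 0.1   0.04 -0.05]
4 rows d(cm) [1.23 0.   0.86] w(deg) [0. 0. 0.]
```

```bash
python3 -m inch '[{"dx":1.26,"dy":-0.06,"dz":0.93,"wx":0.1,"wy":0,"wz":0},{"dx":1.26,"dy":-0.06,"dz":0.93,"wx":0.1,"wy":0,"wz":0},{"dx":1.0,"dy":-0.06,"dz":0.76,"wx":0.1,"wy":0,"wz":0},{"dx":0,"dy":0,"dz":0,"wx":0,"wy":0,"wz":0}]'
python3 - <<'E'
from h import *
s=sense();print(s['tcp_pos']-pk(-.082,.002)[0],s['force'])
f=plan(*pk(-.062,.0015),n=2)
f=plan(*pk(-.022,.0015),n=4,frm=f)
E
```

```text
t: 17.58
tcp_pos: [0.4668, 0.3194, 0.0729]
tool_rot: [0.649, 0.699, 0.204, -0.22]
force: [0.4, -1.1, -0.1]
finger_gap: 0.383
gripper_force: 57.2
[-0.00068617 -0.00064773 -0.00010267] [ 0.42531535 -1.14307809 -0.1305423 ]
2 rows d(cm) [0.83 0.04 0.61] w(deg) [-0.04  0.06  0.05]
4 rows d(cm) [0.82 0.   0.57] w(deg) [0. 0. 0.]
```

```bash
python3 -m inch '[{"dx":0.83,"dy":0.04,"dz":0.61,"wx":0,"wy":0,"wz":0},{"dx":0.83,"dy":0.04,"dz":0.61,"wx":0,"wy":0,"wz":0},{"dx":0,"dy":0,"dz":0,"wx":0,"wy":0,"wz":0}]' && python3 -m inch '[{"dx":0.82,"dy":0,"dz":0.57,"wx":0,"wy":0,"wz":0},{"dx":0.82,"dy":0,"dz":0.57,"wx":0,"wy":0,"wz":0},{"dx":0,"dy":0,"dz":0,"wx":0,"wy":0,"wz":0}]' && python3 -m inch '[{"dx":0.82,"dy":0,"dz":0.57,"wx":0,"wy":0,"wz":0},{"dx":0.82,"dy":0,"dz":0.57,"wx":0,"wy":0,"wz":0},{"dx":0,"dy":0,"dz":0,"wx":0,"wy":0,"wz":0}]'
python3 - <<'E'
from h import *
s=sense();print(s['tcp_pos']-pk(-.022,.0015)[0],s['force'],s['ft_torque'])
E
```

```text
t: 17.95
tcp_pos: [0.4667, 0.3392, 0.072]
tool_rot: [0.65, 0.698, 0.204, -0.22]
force: [-0.7, 0.3, -0.3]
finger_gap: 0.384
gripper_force: 57.2
t: 18.32
tcp_pos: [0.4652, 0.3592, 0.0721]
tool_rot: [0.65, 0.698, 0.204, -0.22]
force: [0.3, 0.4, 0.1]
finger_gap: 0.383
gripper_force: 57.2
t: 18.7
tcp_pos: [0.4637, 0.3791, 0.072]
tool_rot: [0.65, 0.698, 0.204, -0.22]
force: [0.3, 0.3, -1.7]
finger_gap: 0.381
gripper_force: 57.1
[ 0.00050973 -0.0007743  -0.00046223] [ 0.33716408  0.28171877 -1.66930898] [-0.39991247 -0.02397739 -0.0044481 ]
```

```bash
python3 -m inch '[{"dx":0,"dy":0,"dz":0,"wx":0,"wy":0,"wz":0},{"dx":0,"dy":0,"dz":0,"wx":0,"wy":0,"wz":0},{"dx":-0.5,"dy":0,"dz":-1.5,"wx":0,"wy":0,"wz":0},{"dx":-0.5,"dy":0,"dz":-3,"wx":0,"wy":0,"wz":0},{"dx":0,"dy":0,"dz":-5,"wx":0,"wy":0,"wz":0},{"dx":0,"dy":0,"dz":-5,"wx":0,"wy":0,"wz":0},{"dx":0,"dy":0,"dz":0,"wx":0,"wy":0,"wz":0}]' 0.55
python3 - <<'E'
from h import *
import pickle
c=P('wrist');pickle.dump(c,open('w5.pkl','wb'));im=snap('wrist','w5.png');s=sense();print(s['tcp_pos'],s['t'])
M=np.array([.4863,.4214,.05]);
X=[LPK+UP*-.022+[0,0,.02],LPK+UP*-.022+[.017,0,.02],LPK+UP*-.022+[-.017,0,.02],LPK+[0,0,.05],[.53,.3665,.035]];print(proj('',np.array(X),c).round(0))
hsv=cv2.cvtColor(im,cv2.COLOR_BGR2HSV);m=cv2.inRange(hsv,(8,70,60),(25,220,255));n,l,st,ce=cv2.connectedComponentsWithStats(m)
for i in range(1,n):
    if st[i,4]>60: print('oak',st[i],ce[i].round())
m=cv2.inRange(hsv,(100,120,40),(130,255,255));n,l,st,ce=cv2.connectedComponentsWithStats(m)
for i in range(1,n):
    if st[i,4]>60: print('blue',st[i],ce[i].round())
E
```

```text
t: 19.58
tcp_pos: [0.4726, 0.2853, 0.1885]
tool_rot: [0.651, 0.697, 0.207, -0.217]
force: [1.0, -0.6, 0.2]
finger_gap: 0.551
gripper_force: 0.0
[0.47162499 0.28599069 0.18703459] 19.625
[[315. 233.]
 [335. 235.]
 [295. 232.]
 [315. 193.]
 [401. 271.]]
oak [468  39  14  32 205] [474.  56.]
oak [250  53   8  35 168] [254.  67.]
oak [601  60  39  65 120] [615.  88.]
oak [454 118  21  28 335] [464. 133.]
oak [474 119  22  28 364] [484. 134.]
oak [501 132  15  17 142] [509. 140.]
oak [ 296  193   41   51 1866] [317. 219.]
oak [349 356  17  20 113] [357. 365.]
oak [374 359  11  26  81] [380. 374.]
blue [384 276  34  34 536] [405. 286.]
```

The packer blob spans columns 296–337 and rows 193–244. Its upper limit at row 193 matches a lip at 50 mm height, so the stone is held and the packer is 60 mm in. Next I regrip the bar.

Run:
```python
from h import *
p=np.array([.5387,.2494,.0913]);r=rot(YS,3.7)
f=plan(p+[0,0,.10],r,n=5)
plan(p,r,n=3,frm=f)
```

```text
5 rows d(cm) [-0.74  1.29 -0.4 ] w(deg) [ 0.05 -6.24 -0.06]
3 rows d(cm) [-0.22  0.    3.33] w(deg) [0. 0. 0.]
```

```bash
python3 -m inch '[{"dx":-0.74,"dy":1.29,"dz":-0.4,"wx":0,"wy":-6.24,"wz":0},{"dx":-0.74,"dy":1.29,"dz":-0.4,"wx":0,"wy":-6.24,"wz":0},{"dx":-0.74,"dy":1.29,"dz":-0.4,"wx":0,"wy":-6.24,"wz":0},{"dx":-0.74,"dy":1.29,"dz":-0.4,"wx":0,"wy":-6.24,"wz":0},{"dx":-0.74,"dy":1.29,"dz":-0.4,"wx":0,"wy":-6.24,"wz":0},{"dx":0,"dy":0,"dz":0,"wx":0,"wy":0,"wz":0},{"dx":0,"dy":0,"dz":0,"wx":0,"wy":0,"wz":0}]' 0.8
python3 - <<'E'
from h import *
p=np.array([.5387,.2494,.0918]);r=rot(YS,3.7)
print(sense()['tcp_pos']-p)
plan(p,r,n=4)
E
```

```text
t: 20.5
tcp_pos: [0.5364, 0.2509, 0.1884]
tool_rot: [0.681, 0.731, 0.021, -0.026]
force: [-0.5, -0.3, -0.1]
finger_gap: 0.801
gripper_force: 0.0
[-0.00229561  0.0015001   0.09660951]
4 rows d(cm) [-0.2   0.06  2.41] w(deg) [-0.06 -0.02 -0.05]
```

```bash
python3 -m inch '[{"dx":-0.2,"dy":0.06,"dz":2.41,"wx":0,"wy":0,"wz":0},{"dx":-0.2,"dy":0.06,"dz":2.41,"wx":0,"wy":0,"wz":0},{"dx":-0.2,"dy":0.06,"dz":2.41,"wx":0,"wy":0,"wz":0},{"dx":-0.2,"dy":0.06,"dz":2.41,"wx":0,"wy":0,"wz":0},{"dx":0,"dy":0,"dz":0,"wx":0,"wy":0,"wz":0}]' && python3 -m inch '[{"dx":0,"dy":0,"dz":0,"wx":0,"wy":0,"wz":0},{"dx":0,"dy":0,"dz":0,"wx":0,"wy":0,"wz":0},{"dx":0,"dy":0,"dz":0,"wx":0,"wy":0,"wz":0},{"dx":0,"dy":0,"dz":0,"wx":0,"wy":0,"wz":0},{"dx":0,"dy":0,"dz":0,"wx":0,"wy":0,"wz":0}]' 0 100
python3 - <<'E'
from h import *
s=sense();print(s['tcp_pos']-bartcp(RIDGE,(.1188,0),3.7)[0],s['force'],s['ft_torque'])
f=None
for L in (0,-3,-6,-9): f=plan(*bartcp(RIDGE+[0,0,.0005],(.1188,0),L),n=3,frm=f)
E
```

```text
t: 21.12
tcp_pos: [0.5381, 0.2483, 0.0907]
tool_rot: [0.682, 0.731, 0.019, -0.026]
force: [0.0, 0.1, -1.0]
finger_gap: 0.799
gripper_force: 0.0
t: 21.75
tcp_pos: [0.54, 0.2491, 0.0944]
tool_rot: [0.681, 0.732, 0.022, -0.024]
force: [-2.7, -1.1, 6.2]
finger_gap: 0.232
gripper_force: 98.0
[ 0.00119684 -0.00013623  0.00336827] [-2.65589203 -1.11169329  6.18843512] [-0.20020776  0.39205564  0.11538217]
3 rows d(cm) [ 0.17 -0.04 -0.15] w(deg) [-0.01 -1.23 -0.06]
3 rows d(cm) [ 0.14  0.   -0.2 ] w(deg) [ 0. -1. -0.]
3 rows d(cm) [ 0.14  0.   -0.2 ] w(deg) [ 0. -1.  0.]
3 rows d(cm) [ 0.14  0.   -0.2 ] w(deg) [-0. -1. -0.]
```

```bash
python3 -m inch '[{"dx":0.16,"dy":0,"dz":-0.23,"wx":0,"wy":-1.15,"wz":0},{"dx":0.16,"dy":0,"dz":-0.23,"wx":0,"wy":-1.15,"wz":0},{"dx":0.16,"dy":0,"dz":-0.23,"wx":0,"wy":-1.15,"wz":0},{"dx":0.16,"dy":0,"dz":-0.23,"wx":0,"wy":-1.15,"wz":0},{"dx":0,"dy":0,"dz":0,"wx":0,"wy":0,"wz":0}]' && python3 -m inch '[{"dx":0.16,"dy":0,"dz":-0.23,"wx":0,"wy":-1.15,"wz":0},{"dx":0.16,"dy":0,"dz":-0.23,"wx":0,"wy":-1.15,"wz":0},{"dx":0.16,"dy":0,"dz":-0.23,"wx":0,"wy":-1.15,"wz":0},{"dx":0.16,"dy":0,"dz":-0.23,"wx":0,"wy":-1.15,"wz":0},{"dx":0,"dy":0,"dz":0,"wx":0,"wy":0,"wz":0}]' && python3 -m inch '[{"dx":0.16,"dy":0,"dz":-0.23,"wx":0,"wy":-1.15,"wz":0},{"dx":0.16,"dy":0,"dz":-0.23,"wx":0,"wy":-1.15,"wz":0},{"dx":0.16,"dy":0,"dz":-0.23,"wx":0,"wy":-1.15,"wz":0},{"dx":0,"dy":0,"dz":0,"wx":0,"wy":0,"wz":0},{"dx":0,"dy":0,"dz":0,"wx":0,"wy":0,"wz":0}]'
python3 - <<'E'
from h import *
s=sense();print(s['tcp_pos']-bartcp(RIDGE,(.1188,0),-9)[0],s['force'],s['ft_torque'])
b=snap('side','s6.png')
o=cv2.imread('pics/s4.png')
for u,v in [(288,332),(349,340),(266,398)]:
    T=o[v-8:v+9,u-8:u+9]; M=cv2.matchTemplate(b[v-20:v+21,u-20:u+21],T,cv2.TM_CCOEFF_NORMED);_,m,_,l=cv2.minMaxLoc(M);print((u,v),m,l[0]-12,l[1]-12)
E
```

```text
t: 22.38
tcp_pos: [0.5395, 0.2553, 0.1023]
tool_rot: [0.681, 0.732, -0.006, 0.006]
force: [-1.3, -2.0, -4.0]
finger_gap: 0.234
gripper_force: 98.4
t: 23.0
tcp_pos: [0.5396, 0.2626, 0.1112]
tool_rot: [0.681, 0.731, -0.033, 0.035]
force: [-0.0, -0.7, -8.7]
finger_gap: 0.232
gripper_force: 98.3
t: 23.62
tcp_pos: [0.539, 0.2677, 0.1175]
tool_rot: [0.679, 0.73, -0.054, 0.057]
force: [-1.0, -0.5, -8.6]
finger_gap: 0.227
gripper_force: 98.4
[1.56683290e-03 8.28348252e-05 2.29499288e-03] [-1.04123883 -0.45066878 -8.58127046] [0.3540791  0.04521688 0.02925726]
(288, 332) 0.8113740682601929 0 6
(349, 340) 0.7953406572341919 -11 8
(266, 398) 0.9766446352005005 0 -1
```

```bash
python3 -m inch '[{"dx":0,"dy":0,"dz":-0.25,"wx":0,"wy":0,"wz":0},{"dx":-1,"dy":0,"dz":0,"wx":0,"wy":0,"wz":0},{"dx":-1.5,"dy":0,"dz":0,"wx":0,"wy":0,"wz":0},{"dx":-2,"dy":0,"dz":0,"wx":0,"wy":0,"wz":0},{"dx":-2,"dy":0,"dz":0,"wx":0,"wy":0,"wz":0},{"dx":-2,"dy":0,"dz":-0.5,"wx":0,"wy":0,"wz":0},{"dx":0,"dy":0,"dz":0,"wx":0,"wy":0,"wz":0},{"dx":0,"dy":0,"dz":0,"wx":0,"wy":0,"wz":0}]'
python3 - <<'E'
from h import *
s=sense();print(s['tcp_pos'],s['force'],s['ft_torque'])
for n,u,v in [('side',277,326),('side',272,300),('side',290,254),('side',258,340),('top',350,240),('top',265,219),('top',313,222),('top',253,212)]: print(n,u,v,ray(n,u,v,.0).round(3))
for yaw in(4.3,8):
    r=rot(yaw,0);u=r.apply([1,0,0]);o=np.array([.530,.328,0])-u*.195;o[2]=0
    print(yaw,'tail',o-u*.181,'org',o)
    p=o-r.apply([BX,0,.080]);f=plan(p+[0,0,.05],r)
E
```

```text
t: 24.68
tcp_pos: [0.5451, 0.1846, 0.1385]
tool_rot: [0.68, 0.729, -0.053, 0.057]
force: [0.0, 0.3, -8.8]
finger_gap: 0.228
gripper_force: 98.6
[0.54512172 0.18461076 0.13845828] [ 1.93920426e-03  3.21217450e-01 -8.82290391e+00] [ 0.41088909  0.05513987 -0.03074428]
side 277 326 [0.633 0.326 0.   ]
side 272 300 [0.69  0.215 0.   ]
side 290 254 [ 0.727 -0.058  0.   ]
side 258 340 [0.662 0.396 0.   ]
top 350 240 [ 0.727 -0.043  0.   ]
top 265 219 [ 0.682  0.344 -0.   ]
top 313 222 [0.751 0.142 0.   ]
top 253 212 [0.695 0.411 0.   ]
4.3 tail [ 0.558192   -0.04694161  0.        ] org [0.54462085 0.1335489  0.        ]
1 rows d(cm) [-4.3  -0.41  1.53] w(deg) [-0.04  8.93 -0.29]
8 tail [ 0.58232909 -0.04434079  0.        ] org [0.55713875 0.13489773 0.        ]
1 rows d(cm) [-4.26  0.81  1.53] w(deg) [-0.33  8.93 -3.98]
```

```bash
python3 -m inch '[{"dx":-1.42,"dy":0.27,"dz":0.4,"wx":-0.1,"wy":2.98,"wz":-1.33},{"dx":-1.42,"dy":0.27,"dz":0.4,"wx":-0.1,"wy":2.98,"wz":-1.33},{"dx":-1.42,"dy":0.27,"dz":0.4,"wx":-0.1,"wy":2.98,"wz":-1.33},{"dx":0,"dy":0,"dz":0,"wx":0,"wy":0,"wz":0},{"dx":0,"dy":0,"dz":0,"wx":0,"wy":0,"wz":0}]'
python3 - <<'E'
from h import *
s=sense()
r=rot(8,0);u=r.apply([1,0,0]);o=np.array([.530,.328,0])-u*.195;o[2]=0
p=o-r.apply([BX,0,.084]);print(s['tcp_pos']-p);plan(p,r,n=3)
b=snap('side','s7.png');im=snap('top','t7.png')
hsv=cv2.cvtColor(im,cv2.COLOR_BGR2HSV);m=cv2.inRange(hsv,(100,120,40),(130,255,255))[225:300,240:340];v,x=np.nonzero(m);print('blue top',x.min()+240,x.max()+240,v.min()+225,v.max()+225)
E
```

```text
t: 25.3
tcp_pos: [0.5567, 0.1429, 0.1306]
tool_rot: [0.655, 0.755, -0.001, -0.0]
force: [-0.6, 0.2, -9.4]
finger_gap: 0.228
gripper_force: 98.6
[0.00039042 0.00209602 0.04657574]
3 rows d(cm) [-0.07 -0.02  1.55] w(deg) [-0.04  0.01  0.03]
blue top 269 335 242 259
```

```bash
python3 -m inch '[{"dx":-0.07,"dy":-0.02,"dz":1.5,"wx":0,"wy":0,"wz":0},{"dx":-0.07,"dy":-0.02,"dz":1.5,"wx":0,"wy":0,"wz":0},{"dx":-0.07,"dy":-0.02,"dz":1.5,"wx":0,"wy":0,"wz":0},{"dx":0,"dy":0,"dz":0.2,"wx":0,"wy":0,"wz":0},{"dx":0,"dy":0,"dz":0,"wx":0,"wy":0,"wz":0}]' && python3 -m inch '[{"dx":0,"dy":0,"dz":0.2,"wx":0,"wy":0,"wz":0},{"dx":0,"dy":0,"dz":0.1,"wx":0,"wy":0,"wz":0},{"dx":0,"dy":0,"dz":0,"wx":0,"wy":0,"wz":0}]'
```

```text
t: 26.02
tcp_pos: [0.5566, 0.1401, 0.0832]
tool_rot: [0.656, 0.755, -0.001, -0.001]
force: [0.2, 0.7, -8.6]
finger_gap: 0.23
gripper_force: 99.0
t: 26.4
tcp_pos: [0.5567, 0.1401, 0.0827]
tool_rot: [0.656, 0.755, -0.0, 0.0]
force: [-3.7, -0.6, 5.5]
finger_gap: 0.23
gripper_force: 101.1
```

```bash
python3 -m inch '[{"dx":0,"dy":0,"dz":-0.1,"wx":0,"wy":0,"wz":0},{"dx":0,"dy":0,"dz":0,"wx":0,"wy":0,"wz":0},{"dx":0,"dy":0,"dz":0,"wx":0,"wy":0,"wz":0},{"dx":0,"dy":0,"dz":-1.5,"wx":0,"wy":0,"wz":0},{"dx":0,"dy":0,"dz":-5,"wx":0,"wy":0,"wz":0},{"dx":0,"dy":0,"dz":-5,"wx":0,"wy":0,"wz":0},{"dx":-3,"dy":0,"dz":-5,"wx":0,"wy":0,"wz":0},{"dx":-6,"dy":0,"dz":-1,"wx":0,"wy":0,"wz":0},{"dx":-6,"dy":0,"dz":0,"wx":0,"wy":0,"wz":0},{"dx":-5,"dy":0,"dz":0,"wx":0,"wy":0,"wz":0}]' 0.7
python3 -m inch '[{"dx":0,"dy":0,"dz":0,"wx":0,"wy":0,"wz":0}]'
python3 - <<'E'
from h import *
b=snap('side','s8.png');a=snap('top','t8.png');w=snap('wrist','w8.png')
# stone level prediction
st=np.array([[-80,90,40],[80,90,40],[80,-118,40],[-80,-118,40]])/1000
r=R.from_euler('z',4.0,degrees=True)
for o in ([.478,.5397-.0014,.020],):
    X=r.apply(st)+o; print('side pred',proj('side',X).round(1),'top',proj('top',X).round(1))
o=np.zeros((600,800,3),np.uint8)
o[:300]=cv2.resize(a[200:275,170:370],(800,300),interpolation=cv2.INTER_CUBIC)
o[300:,:450]=cv2.resize(b[325:425,250:400],(450,300),interpolation=cv2.INTER_CUBIC)
o[300:,460:800]=cv2.resize(w,(400,300))[:,30:370]
cv2.imwrite('pics/c8.png',o)
E
```

```text
t: 27.65
tcp_pos: [0.5853, -0.0599, 0.2584]
tool_rot: [0.656, 0.755, -0.0, 0.001]
force: [1.0, 0.0, 0.7]
finger_gap: 0.699
gripper_force: 0.0
t: 27.78
tcp_pos: [0.5858, -0.0617, 0.2579]
tool_rot: [0.658, 0.753, -0.0, 0.001]
force: [0.2, 1.0, -0.1]
finger_gap: 0.698
gripper_force: 0.0
side pred [[334.4 409. ]
 [262.3 396.9]
 [287.4 336. ]
 [349.7 345.1]] top [[173.3 240.4]
 [190.8 211.6]
 [234.4 224.5]
 [218.2 254.3]]
```

View pics/c8.png

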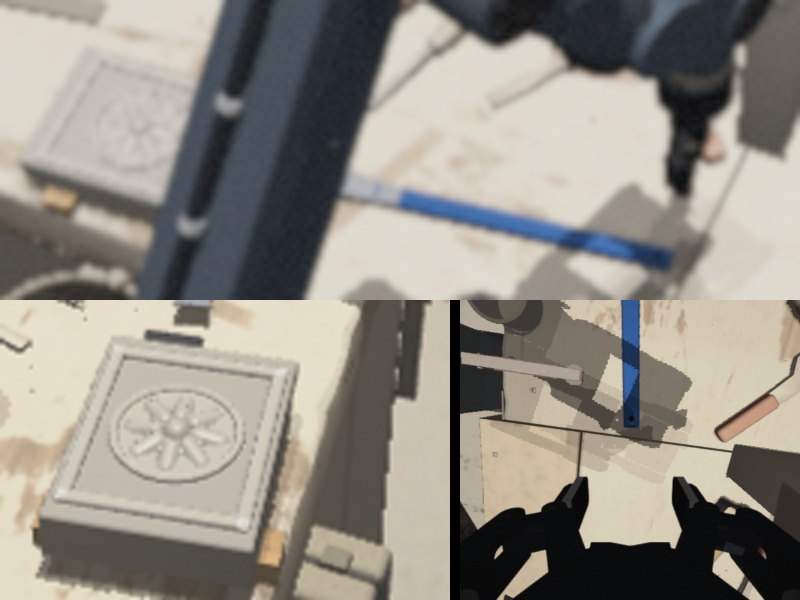

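The final views match the plan:
- **Stone:** side-view corners are at (287.3,337.7), (349.3,346.7) and (263,398), within 2 px of a level stone in its old place.
- **Bar:** it lies flat and clear of the stone, iron, clamp and pot.
- **Packer:** it was last seen 60 mm in, before the stone came down.

Handing in.

```bash
python3 -c "
from station import workorder
print(workorder.sign_off())"
```

```text
the job is handed in; nothing more can be done
None
```

The job is handed in at about 28 s on the robot clock: the stone lies level on bearer and packer within about 5 mm of its old place, and the bar lies flat, clear of it; sign-off returned no verdict.

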